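# Take the depth of a forming die with a depth gauge

### The arm

A 6-joint arm with a two-finger parallel gripper is mounted at the origin on the work surface. World frame = base frame: x ahead of the robot, y to its left, z up, the work surface at z = 0. Lengths are in m, angles in degrees, forces in N, time in s.
With the tool pointing down it reaches from about 0.3 to 0.75 m from the base axis. Payload 8.5 kg.
Tool frame: the origin (TCP) lies at the very end of the fingers, on their centre line; the grasp point (between the pads) lies 19 mm behind it (env.pinch_z is the distance from the TCP to the grasp point, in m); z points along the fingers, y is the line along which they close (so a half turn about z gives the same grasp; the last joint's range is limited). The gripper opens to 85 mm and grips with 20 to 120 N. Pads are 22 mm wide; open, the fingers measure 114 mm over their backs; the gripper's body (76 mm by 85 mm) begins 54 mm behind the grasp point. The pads swing forward as they close: fully open they stand 13 mm farther back than shut.
Start: joints at [-80.919, 21.807, 74.336, -0, 83.858, -12.336], TCP at [0.201, -0.512, 0.231] pointing down, gripper open.
Joint ranges: [-178.18, 178.18], [-50.72, 133.34], [12.68, 142.11], [-81.47, 261.47], [9.98, 163.14], [-165.26, 165.26]. Speed limits (degrees/s): [136.94, 136.94, 180, 180, 180, 180].

### API

Orientations are given as a 3x3 rotation matrix whose columns are the frame's x, y, z axes.
In Python, from rig import env, viewer gives the robot as it stands.
- The arm moves only by the tool drive_tool, never from a script. Its argument "series" is a list of rows, each a list of 3 entries, a list of its own where there are three numbers: the shift along the tool's x, y, z in m, then the turn about the tool's z in degrees, then the finger opening in m, from 0 to 0.0854. A call has 1 to 20 rows; each row is the pose to reach, as a shift and turn from the pose commanded when the call began, along the tool's axes at that moment; what a row does not reach only later rows make up. A row lasts 1/10 s, in which the tool goes at most 50 mm and 8.59 degrees, less where a joint would pass 70% of its speed; a pose out of reach is approached as far as the arm can. A call with a gripper value outside its range is refused whole. The fingers move at their own pace and stop on an object; "newtons" is the grip in N (left out, the last holds). Time passes only in rows, so rows that repeat a pose let the fingers close. It gives the time, the measured TCP pose, the force, the opening and the grip force at its end, in the units of the state.
- env.observe(): the state, without advancing time (a new reading comes with each control period).
- viewer.get_image(name): name is "side" or "top" or "wrist"; returns a dict with "img" (420x560x3 uint8, red, green, blue), "depth" (420x560 float32, m along the optical axis (not along the pixel's ray), 0 where there is no reading), "camera_matrix" (3x3 intrinsics, pixels), "rvec" (rotation vector, rad) and "tvec" (3), from world to camera coordinates, as OpenCV has them. Camera axes: x right, y down, z forward; pixel columns grow to the right and rows downward; lengths in m; the calibration is good to about 2 mm. A picture is of the moment at which its call begins.
- env.close_job(): hands the job in; it is judged then, once.
The state is a dict: "time_s": time; "q": joint angles; "qvel": joint speeds; "joint_efforts": joint torques, N m; "position": TCP position; "tool_rot": TCP orientation; "ft_force": force on the tool from outside, world axes, zero at the start; "wrist_torque": the same for the moment, N m; "grip_width": finger opening in m; "gripper_force": force on a finger pad.
Only numpy, scipy, OpenCV 4.12 (cv2) and the standard library are available. Lean on these libraries where they do the work, as an engineer would, in place of code of your own. Each camera call takes 0.05 s, during which the arm holds its last target. There are 200 camera calls.

### The job

Pick up the depth gauge from its wooden rest and lay its cross bar flat on the steel forming die, along the length of the block and over the middle of the square well. Lower the probe by its red head until it gently touches the bottom of the well, then turn the brass wing clockwise to lock it there, and leave the gauge standing on the die with the tip still on the bottom. Do not ram the bottom or disturb the hammer, the jar and the brush.

Things in the scene. Friction and masses are not known exactly. Their poses are not given: they have to be found in the camera images.
- die: Heavy steel forming die fixed to the bench, a block 110 (its x) x 150 (its y) x 85 high with an open square well 56 x 56 in the middle of its top. The brass bottom of the well is at a different height each time, 30 to 60 below the rim, and must be found by touch. Origin: centre of the underside, z up.
- die_rim (a point): Centre of the well's mouth, level with the die's top face (85 above the bench); same axes as the die.
- rest: Wooden rest fixed to the bench, 90 (x) x 160 (y), 60 high, two blocks with an 80 mm gap along y between them; the gauge starts with its bar lying across the two blocks. Origin: centre of the underside.
- gauge: Loose depth gauge, about 410 g in all. Aluminium cross bar 30 (x) x 200 (y) x 20 high (z up); origin: centre of the bar's underside. A steel rod 10 in diameter slides up and down through the bar's middle, with a red head on top; around it a collar 24 wide, 12 high, stands on the bar. At y = +68 stands the brass locking wing. The whole gauge can be carried by the red head.
- probe_head (a point): Centre of the red head, an upright cylinder 28 in diameter and 30 high, 110 above the bar's underside when probe reads 0, minus the joint value.
- probe_tip (a point): Lower end of the probe rod, 8 below the bar's underside when probe reads 0, plus the joint value.
- probe (a joint): How far the probe has slid down through the bar, m, 0 to 0.065; starts at 0 to 0.006. The slide is stiff: it moves only under about 4.5 N and stays where it is left, so the bar (about 3 N) hangs on it when carried by the head. With the bar resting on the die, pushing the head on down slides the rod through the bar until it meets the bottom; drawing it up again needs care, as it lifts the bar.
- lock (a joint): Turn of the brass locking wing about the vertical, rad: starts at 0 to 0.15 (unlocked) and grows clockwise seen from above to its stop at 1.2 (locked). At 0 the wing's length points 0.6 rad anticlockwise (from above) of the gauge's y axis, at 1.2 it points 0.6 rad clockwise of it. Turning takes about 0.03 N m; it stays where it is left.
- lock_grip (a point): Centre of the upright brass wing, 40 long (y of this frame) x 12 thick (x of this frame) x 26 high, on its axis, 53 above the bar's underside.
- hammer: Hammer lying on the bench beyond the work; leave alone.
- jar: Amber glass jar with a dark lid, 64 in diameter, 85 high, standing on the bench beyond the work; leave alone.
- brush: Brush lying on the bench to the right of the work (seen from the robot); leave alone.
There are look-alikes about, which are no part of the job. Several things have the shape of the gauge; the one meant has the colours described above. There is more than one size of the die; the job needs the smaller.

How it is judged:
By the outcome, as a careful person would: the job done as asked, in the order asked, and still so for the second after the job is handed in, with the robot touching nothing.
It also fails if it takes over 56 s, if anything falls off the work surface, if the arm or the gripper's body presses on something with over 40 N, if the wrist force passes 120 N, or if a joint passes its speed limit or range.

## Working session

There is one attempt and no reset: what is moved stays moved. The work goes in short steps, Python scripts to look and compute and a tool call to move; the robot and the scene stay as the last step left them, time stands still between calls to the robot, and variables do not carry over. Pictures are saved under pics/ and viewed, at most 10 in all, crops included, and the job is handed in when it is done.

Besides the shell and the picture viewer there is one more tool, called after ">>>" by a JSON object that holds its "op" and its "data", one argument or row to a line. drive_tool: Moves the arm, as the interface text tells. Its arguments: {"type":"object","properties":{"series":{"type":"array"},"newtons":{"type":"number"}},"required":["series"]}

```bash
ls; mkdir -p pics
cat > h.py <<'E'
import numpy as np, cv2
from rig import env, viewer
def get(n):
    d=viewer.get_image(n); R=cv2.Rodrigues(np.array(d['rvec'],float))[0]; d['R']=R; d['t']=np.array(d['tvec'],float).ravel(); d['K']=np.array(d['camera_matrix'],float); return d
def cloud(d):
    h,w=d['depth'].shape; u,v=np.meshgrid(np.arange(w),np.arange(h)); z=d['depth']
    p=np.stack([(u-d['K'][0,2])/d['K'][0,0]*z,(v-d['K'][1,2])/d['K'][1,1]*z,z],-1)
    P=(p-d['t'])@d['R']; P[z==0]=np.nan; return P
def ray(d,u,v,h):
    r=d['R'].T@np.linalg.inv(d['K'])@np.array([u,v,1.]); c=-d['R'].T@d['t']; return c+r*(h-c[2])/r[2]
def save(n,im): cv2.imwrite('pics/'+n,im[:,:,::-1])
E
python3 - <<'E'
from h import *
for n in('top','side'):
    d=get(n); save(n+'1.png',d['img']); np.savez('/tmp/'+n,**{k:d[k] for k in('img','depth','K','R','t')})
    print(n,-d['R'].T@d['t'],d['K'][0,0])
s=env.observe(); print(s['time_s'],s['position'],np.round(s['tool_rot'],3),s['ft_force'],s['grip_width'])
E
```

```text
pics
top [0.34900519 0.0141915  1.62159033] 510.55372981526205
side [0.10565639 0.96725391 0.97353659] 501.6022644767262
0.1 [ 0.20080133 -0.51176316  0.23077322] [[ 0.931  0.365 -0.   ]
 [ 0.365 -0.931  0.001]
 [ 0.    -0.001 -1.   ]] [0.29435214 0.07340796 0.98421115] 0.0853481451667844
```

View pics/top1.png

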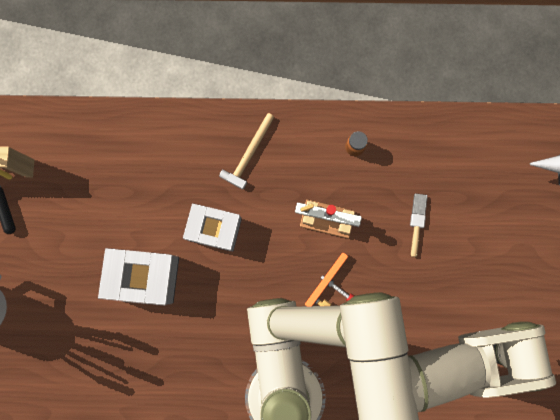

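View pics/side1.png

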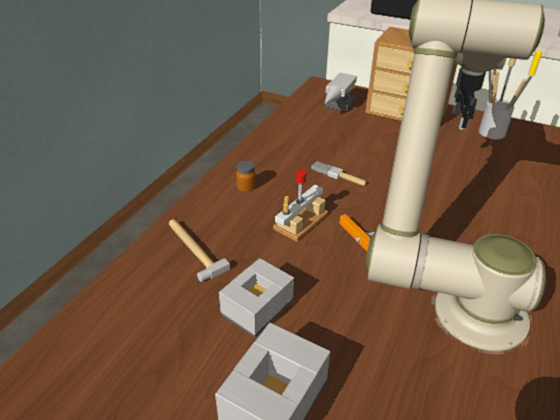

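The top view shows the aluminium gauge with a red head at (331,210) on the wooden rest, and an orange-bar look-alike with a red-ended rod at (328,282). The small die is at (212,228) and a larger one at (138,277). The jar is at (357,143), the hammer at (250,150) and the brush at (418,225). I choose the gauge at (331,210) and the die at (212,228).

```bash
cat > m.py <<'E'
from h import *
d=dict(np.load('/tmp/top.npz')); P=cloud(d); im=d['img']; hsv=cv2.cvtColor(im,cv2.COLOR_RGB2HSV)
c=np.hstack([cv2.resize(im[180:255,y:y+75],(400,400),interpolation=cv2.INTER_CUBIC) for y in(290,175)]); save('crop1.png',c)
def win(m,u0,u1,v0,v1):
    k=np.zeros(m.shape,bool);k[v0:v1,u0:u1]=1;return m&k
def rect(m,h,name):
    v,u=np.nonzero(m); Q=np.array([ray(d,a,b,h)[:2] for a,b in zip(u,v)],np.float32)
    (c,s,a)=cv2.minAreaRect(Q); print(name,len(Q),'c',np.round(c,4),'size',np.round(s,4),'ang',round(a,2),'z',np.round(np.nanmedian(P[m][:,2]),4))
z=P[...,2]
rect(win((z>.078)&(z<.095),180,245,200,255),.085,'die')
w=win((hsv[...,1]>110)&(hsv[...,0]>12)&(hsv[...,0]<35),200,225,215,240); rect(w,.04,'wellbottom'); 
hd=win((hsv[...,1]>150)&((hsv[...,0]<6)|(hsv[...,0]>174))&(im[...,0]>110),318,345,198,222); rect(hd,.18,'head top'); print(np.nanpercentile(P[hd][:,2],[5,50,95]))
rect(win((z>.07)&(z<.09)&(hsv[...,1]<70),285,370,190,235),.08,'bar')
rect(win((z>.04)&(z<.068),285,370,190,245),.06,'rest')
rect(win((z>.11)&(z<.15),290,322,195,225),.125,'wing')
for n in [(212,228)]:
  print(np.round(P[222:235:3,204:222:3,2],3))
E
python3 m.py
```

```text
die 1383 c [0.5116 0.23  ] size [0.1506 0.1099] ang 77.39 z 0.0838
wellbottom 251 c [0.5142 0.2342] size [0.0487 0.0506] ang 76.73 z 0.0486
head top 77 c [ 0.5562 -0.1238] size [0.0289 0.0228] ang 0.22 z 0.1823
[0.17161879 0.18233663 0.18746179]
bar 538 c [ 0.5553 -0.1233] size [0.1993 0.0312] ang 78.61 z 0.0787
rest 297 c [ 0.5516 -0.1184] size [0.1886 0.0718] ang 77.79 z 0.0587
wing 59 c [ 0.5684 -0.0567] size [0.0132 0.0404] ang 19.54 z 0.1245
[[0.062 0.052 0.052 0.044 0.05    nan]
 [0.052 0.052 0.051 0.05  0.054 0.057]
 [0.051 0.053 0.043 0.053 0.056 0.045]
 [0.05  0.049 0.049 0.045 0.047 0.048]
 [0.08  0.056 0.05  0.05  0.051 0.087]]
```

View pics/crop1.png

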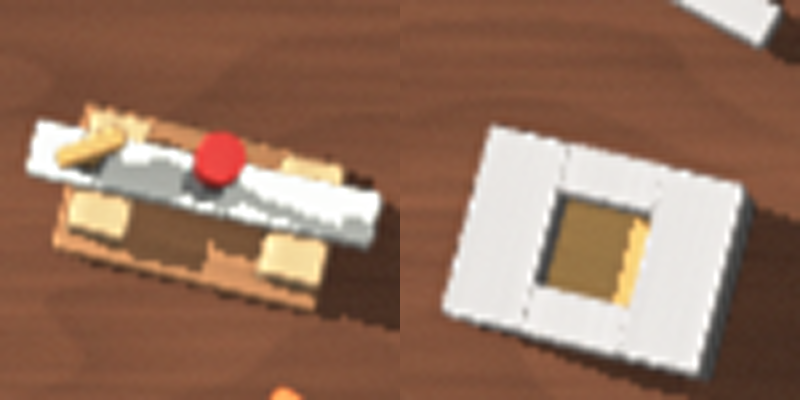

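The crop confirms the silver bar, red head and brass wing (wing on the left, gauge +y), with the smaller die beside it. Sizes match: bar 199x31, die 151x110. Now moving above the head.

>>> {"op": "drive_tool", "data": {
  "series": [
    [[0.009,-0.005,0],-1,0.085],
    [[0.024,-0.012,-0.001],-3,0.085],
    [[0.047,-0.023,-0.002],-6,0.085],
    [[0.08,-0.039,-0.003],-10,0.085],
    [[0.118,-0.058,-0.005],-14,0.085],
    [[0.16,-0.079,-0.007],-19,0.085],
    [[0.203,-0.1,-0.009],-25,0.085],
    [[0.245,-0.121,-0.01],-30,0.085],
    [[0.288,-0.142,-0.012],-35,0.085],
    [[0.33,-0.162,-0.014],-40,0.085],
    [[0.368,-0.181,-0.016],-44,0.085],
    [[0.401,-0.197,-0.017],-48,0.085],
    [[0.43,-0.211,-0.018],-52,0.085],
    [[0.453,-0.223,-0.019],-55,0.085],
    [[0.467,-0.23,-0.02],-56.5,0.085],
    [[0.472,-0.232,-0.02],-57.2,0.085],
    [[0.472,-0.232,-0.02],-57.2,0.085],
    [[0.472,-0.232,-0.02],-57.2,0.085]
  ]
}}

```text
time_s: 1.9
position: [0.555, -0.1243, 0.2513]
tool_rot: [[0.199, 0.98, -0.0], [0.98, -0.199, -0.0], [-0.0, -0.0, -1.0]]
ft_force: [-0.1, -0.4, -0.5]
grip_width: 0.0848
gripper_force: 0.0
```

```bash
cat > w.py <<'E'
from h import *
import sys
d=get('wrist'); save(sys.argv[1],d['img']); P=cloud(d); np.savez('/tmp/wrist',**{k:d[k] for k in('img','depth','K','R','t')})
s=env.observe(); print(s['time_s'],s['position'],np.round(s['tool_rot'],3),s['ft_force'],np.round(s['q'],1))
hsv=cv2.cvtColor(d['img'],cv2.COLOR_RGB2HSV); im=d['img']
r=(hsv[...,1]>150)&((hsv[...,0]<6)|(hsv[...,0]>174))&(im[...,0]>90)
n,l,st,c=cv2.connectedComponentsWithStats(r.astype(np.uint8))
for i in range(1,n):
    if st[i,4]>100:
        Q=P[l==i]; t=Q[Q[:,2]>np.nanpercentile(Q[:,2],90)-.004]; print('red',st[i],np.round(c[i],1),'top z',np.nanpercentile(Q[:,2],[50,90]),'top ctr',(np.nanmin(t,0)+np.nanmax(t,0))/2,np.nanmax(t,0)-np.nanmin(t,0))
E
python3 w.py w1.png
```

```text
1.95 [ 0.55494566 -0.1244415   0.25135146] [[ 0.199  0.98  -0.   ]
 [ 0.98  -0.199 -0.   ]
 [-0.    -0.    -1.   ]] [ 1.02440006 -0.76223503  0.14855365] [-24.6  23.   69.1  -0.   87.9 -13.1]
red [ 264  188   43   52 1786] [284.7 213.7] top z [0.18436792 0.1853071 ] top ctr [ 0.55599267 -0.12222922  0.18397703] [0.02601357 0.02583299 0.00518217]
red [ 61 263  34  36 797] [ 77.1 281.5] top z [0.02643278 0.02972576] top ctr [ 0.29961567 -0.20347889  0.02882248] [0.03112507 0.03364428 0.00612513]
```

View pics/w1.png

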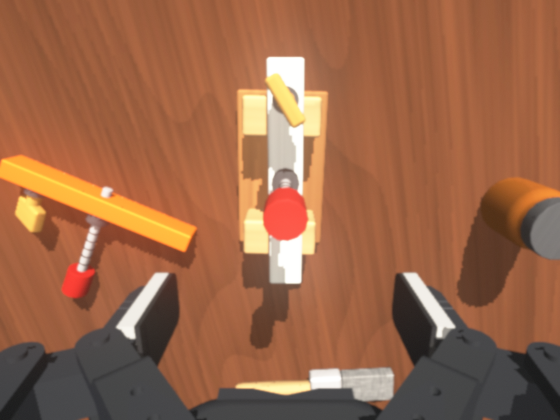

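The wrist view shows the head at (285,214), the bar running straight up the image and the wing at (285,100). The fingers straddle the bar's thin direction clear of the wing. Descending and gripping.

>>> {"op": "drive_tool", "data": {
  "series": [
    [[0.001,0.001,0.01],0,0.085],
    [[0.0015,0.001,0.03],0,0.085],
    [[0.0015,0.001,0.05],0,0.085],
    [[0.0015,0.001,0.07],0,0.085],
    [[0.0015,0.001,0.085],0,0.085],
    [[0.0015,0.001,0.095],0,0.085],
    [[0.0015,0.001,0.099],0,0.085],
    [[0.0015,0.001,0.099],0,0.06],
    [[0.0015,0.001,0.099],0,0.04],
    [[0.0015,0.001,0.099],0,0.03],
    [[0.0015,0.001,0.099],0,0.02],
    [[0.0015,0.001,0.099],0,0.02],
    [[0.0015,0.001,0.099],0,0.02],
    [[0.0015,0.001,0.099],0,0.02],
    [[0.0015,0.001,0.099],0,0.02]
  ],
  "newtons": 40
}}

```text
time_s: 3.45
position: [0.5567, -0.1224, 0.1524]
tool_rot: [[0.197, 0.98, -0.0], [0.98, -0.197, -0.0], [-0.0, -0.0, -1.0]]
ft_force: [-2.6, -0.1, 3.6]
grip_width: 0.027
gripper_force: 39.1
```

Gripped at 27 mm, which is about the head's diameter. Lifting.

>>> {"op": "drive_tool", "data": {
  "series": [
    [[0,0,-0.003],0,0.02],
    [[0,0,-0.01],0,0.02],
    [[0,0,-0.02],0,0.02],
    [[0,0,-0.035],0,0.02],
    [[0,0,-0.05],0,0.02],
    [[0,0,-0.065],0,0.02],
    [[0,0,-0.077],0,0.02],
    [[0,0,-0.083],0,0.02],
    [[0,0,-0.085],0,0.02],
    [[0,0,-0.085],0,0.02],
    [[0,0,-0.085],0,0.02]
  ]
}}

```text
time_s: 4.55
position: [0.5566, -0.1223, 0.2367]
tool_rot: [[0.197, 0.98, -0.001], [0.98, -0.197, 0.0], [0.0, -0.001, -1.0]]
ft_force: [0.2, -0.1, -4.5]
grip_width: 0.0268
gripper_force: 39.8
```

```bash
cat > b.py <<'E'
from h import *
import sys
lo,hi=float(sys.argv[1]),float(sys.argv[2]); s=env.observe(); c0=np.array(s['position'])
print(s['time_s'],c0,np.round(s['tool_rot'][:2],3).tolist(),np.round(s['ft_force'],1),s['grip_width'])
for n in('wrist','top','side'):
    d=get(n); P=cloud(d); save('%s_%d.png'%(n,s['time_s']*100),d['img']); hsv=cv2.cvtColor(d['img'],cv2.COLOR_RGB2HSV)
    near=np.linalg.norm(P[...,:2]-c0[:2],axis=-1)<.125
    m=near&(P[...,2]>lo)&(P[...,2]<hi)&(hsv[...,1]<70)
    # bar's top by depth
    k,l,st,_=cv2.connectedComponentsWithStats(m.astype(np.uint8)); 
    if k>1:
        i=1+st[1:,4].argmax(); Q=P[m]; r=cv2.minAreaRect(Q[:,:2].astype(np.float32)); z=np.nanmedian(Q[:,2])
        A=np.c_[Q[:,:2]-Q[:,:2].mean(0),np.ones(len(Q))]; co=np.linalg.lstsq(A,Q[:,2],rcond=None)[0]
        print(n,len(Q),'c',np.round(r[0],4),'size',np.round(r[1],4),'ang',round(r[2],2),'z',round(float(z),4),'slope',np.round(co[:2],3))
    b=near&(hsv[...,0]>12)&(hsv[...,0]<30)&(hsv[...,1]>110)&(P[...,2]>hi+.005)
    if b.sum()>20:
        Q=P[b]; r=cv2.minAreaRect(Q[:,:2].astype(np.float32)); print('  wing',b.sum(),np.round(r[0],4),np.round(r[1],4),round(r[2],1),'zmax',np.percentile(Q[:,2],95))
E
python3 b.py 0.155 0.175
```

```text
4.55 [ 0.55658965 -0.1223372   0.23666329] [[0.197, 0.98, -0.001], [0.98, -0.197, 0.0]] [ 0.2 -0.1 -4.5] 0.026762439059130103
wrist 7151 c [ 0.5563 -0.1232] size [0.1996 0.03  ] ang 78.5 z 0.1647 slope [-0.004  0.002]
  wing 2192 [ 0.5666 -0.0768] [0.0759 0.0276] 79.3 zmax 0.21167479776569886
top 304 c [ 0.5565 -0.1233] size [0.1993 0.0312] ang 78.61 z 0.1629 slope [-0.014  0.004]
  wing 30 [ 0.541  -0.1079] [0.1419 0.0637] 46.9 zmax 0.5042758923041943
side 493 c [ 0.5528 -0.1219] size [0.2037 0.0344] ang 78.48 z 0.1643 slope [ 0.089 -0.02 ]
  wing 73 [ 0.5681 -0.0577] [0.0116 0.0465] 18.9 zmax 0.21298681261242142
```

The gauge hangs level, bar measured 199.6x30. Carrying it over the die.

>>> {"op": "drive_tool", "data": {
  "series": [
    [[0.005,-0.002,0],0,0.02],
    [[0.015,-0.005,0],0.1,0.02],
    [[0.031,-0.01,0],0.1,0.02],
    [[0.052,-0.018,0],0.2,0.02],
    [[0.077,-0.026,0],0.3,0.02],
    [[0.104,-0.035,0],0.4,0.02],
    [[0.133,-0.045,0],0.5,0.02],
    [[0.163,-0.055,0],0.6,0.02],
    [[0.193,-0.065,0],0.7,0.02],
    [[0.222,-0.075,0],0.8,0.02],
    [[0.249,-0.084,0],0.9,0.02],
    [[0.274,-0.092,0],1,0.02],
    [[0.296,-0.1,0],1.1,0.02],
    [[0.314,-0.106,0],1.1,0.02],
    [[0.327,-0.11,0],1.1,0.02],
    [[0.334,-0.113,0],1.1,0.02],
    [[0.337,-0.1136,0],1.1,0.02],
    [[0.337,-0.1136,0],1.1,0.02],
    [[0.337,-0.1136,0],1.1,0.02]
  ]
}}

```text
time_s: 6.6
position: [0.5121, 0.2298, 0.2373]
tool_rot: [[0.217, 0.976, -0.0], [0.976, -0.217, -0.0], [-0.0, 0.0, -1.0]]
ft_force: [-0.3, -0.3, -4.3]
grip_width: 0.0268
gripper_force: 39.8
```

```bash
python3 b.py 0.155 0.175
python3 - <<'E'
from h import *
s=env.observe(); 
for n in('wrist','top'):
    d=get(n); P=cloud(d)
    near=np.linalg.norm(P[...,:2]-[.5116,.23],axis=-1)<.11
    Q=P[near&(P[...,2]>.078)&(P[...,2]<.092)]; r=cv2.minAreaRect(Q[:,:2].astype(np.float32)); print(n,len(Q),r,np.median(Q[:,2]))
save('ov.png',get('wrist')['img'])
E
```

```text
6.6 [0.51208073 0.22981796 0.23732881] [[0.217, 0.976, -0.0], [0.976, -0.217, -0.0]] [-0.3 -0.3 -4.3] 0.026825743579696335
wrist 7213 c [0.5119 0.229 ] size [0.1992 0.0301] ang 77.35 z 0.1654 slope [-0.007  0.003]
  wing 2186 [0.5359 0.2618] [0.0136 0.1083] 15.0 zmax 0.21246261578301195
top 246 c [0.5016 0.1809] size [0.1027 0.0301] ang 77.3 z 0.1636 slope [ 0.013 -0.004]
side 856 c [0.5091 0.2305] size [0.2009 0.0329] ang 77.34 z 0.1646 slope [ 0.081 -0.022]
  wing 149 [0.493  0.2717] [0.0994 0.0789] 78.3 zmax 0.31196405125327936
wrist 13360 ((0.5117049217224121, 0.23124650120735168), (0.14925841987133026, 0.11033403128385544), 77.37928009033203) 0.08546203961190041
top 452 ((0.5120588541030884, 0.23080486059188843), (0.15019452571868896, 0.10910969227552414), 77.39148712158203) 0.08375777221123878
```

View pics/ov.png

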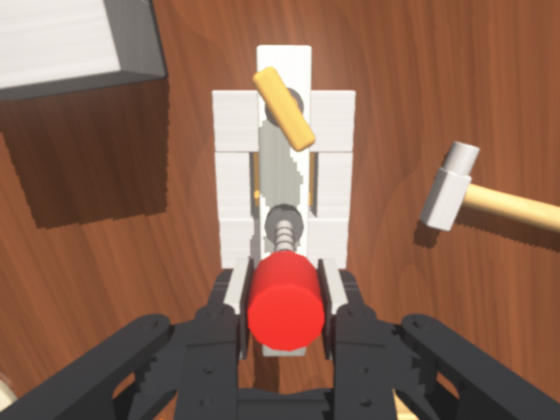

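The wrist view shows the bar along the die's length (258–311 wide, die 213–355) with the well on both sides. It needs about 2 mm more along +y. Lowering onto the die.

>>> {"op": "drive_tool", "data": {
  "series": [
    [[0.001,0,0.003],0,0.02],
    [[0.002,0,0.01],0,0.02],
    [[0.002,0,0.02],0,0.02],
    [[0.002,0,0.032],0,0.02],
    [[0.002,0,0.043],0,0.02],
    [[0.002,0,0.05],0,0.02],
    [[0.002,0,0.054],0,0.02],
    [[0.002,0,0.056],0,0.02],
    [[0.002,0,0.057],0,0.02],
    [[0.002,0,0.058],0,0.02],
    [[0.002,0,0.059],0,0.02],
    [[0.002,0,0.06],0,0.02],
    [[0.002,0,0.061],0,0.02],
    [[0.002,0,0.062],0,0.02],
    [[0.002,0,0.063],0,0.02],
    [[0.002,0,0.063],0,0.02]
  ]
}}

```text
time_s: 8.5
position: [0.5125, 0.2323, 0.1746]
tool_rot: [[0.216, 0.976, 0.001], [0.976, -0.216, 0.0], [0.0, 0.001, -1.0]]
ft_force: [-1.8, -1.2, 3.4]
grip_width: 0.0269
gripper_force: 40.6
```

```bash
python3 b.py 0.098 0.112
```

```text
8.5 [0.51249036 0.23231171 0.17462521] [[0.216, 0.976, 0.001], [0.976, -0.216, 0.0]] [-1.8 -1.2  3.4] 0.026884974174010437
wrist 7158 c [0.5122 0.2315] size [0.2  0.03] ang 77.39 z 0.1055 slope [-0.011  0.002]
  wing 2242 [0.5376 0.2642] [0.0131 0.1096] 16.7 zmax 0.15249773146260043
top 208 c [0.5017 0.1831] size [0.1022 0.0301] ang 77.73 z 0.1037 slope [-0.024 -0.01 ]
side 753 c [0.5088 0.2328] size [0.2034 0.0339] ang 77.47 z 0.1049 slope [ 0.033 -0.007]
  wing 110 [0.4978 0.2657] [0.1141 0.0393] 51.4 zmax 0.15380707735940702
```

Seated on the die, centred within 1 mm, and force z turned to +3.4 N as the slide moves. The bottom is at least 30 mm down and the tip is at about 11 mm, so slide 16 mm and then feel.

>>> {"op": "drive_tool", "data": {
  "series": [
    [[0,0,0.001],0,0.02],
    [[0,0,0.002],0,0.02],
    [[0,0,0.003],0,0.02],
    [[0,0,0.004],0,0.02],
    [[0,0,0.005],0,0.02],
    [[0,0,0.006],0,0.02],
    [[0,0,0.007],0,0.02],
    [[0,0,0.008],0,0.02],
    [[0,0,0.009],0,0.02],
    [[0,0,0.01],0,0.02],
    [[0,0,0.011],0,0.02],
    [[0,0,0.012],0,0.02],
    [[0,0,0.013],0,0.02],
    [[0,0,0.014],0,0.02],
    [[0,0,0.015],0,0.02],
    [[0,0,0.016],0,0.02]
  ]
}}

```text
time_s: 10.25
position: [0.5123, 0.2323, 0.1582]
tool_rot: [[0.216, 0.976, -0.0], [0.976, -0.216, 0.0], [-0.0, -0.0, -1.0]]
ft_force: [-1.9, -1.5, 3.3]
grip_width: 0.0269
gripper_force: 40.6
```

>>> {"op": "drive_tool", "data": {
  "series": [
    [[0,0,0.0005],0,0.02],
    [[0,0,0.001],0,0.02],
    [[0,0,0.0015],0,0.02],
    [[0,0,0.002],0,0.02],
    [[0,0,0.0025],0,0.02],
    [[0,0,0.003],0,0.02],
    [[0,0,0.0035],0,0.02],
    [[0,0,0.004],0,0.02]
  ]
}}

```text
time_s: 11.05
position: [0.5123, 0.2324, 0.1543]
tool_rot: [[0.216, 0.976, -0.0], [0.976, -0.216, -0.0], [-0.0, -0.0, -1.0]]
ft_force: [-2.0, -0.5, 3.3]
grip_width: 0.0271
gripper_force: 40.6
```

>>> {"op": "drive_tool", "data": {
  "series": [
    [[0,0,0.0005],0,0.02],
    [[0,0,0.001],0,0.02],
    [[0,0,0.0015],0,0.02],
    [[0,0,0.002],0,0.02]
  ]
}}

```text
time_s: 11.45
position: [0.5123, 0.2324, 0.1523]
tool_rot: [[0.216, 0.976, -0.0], [0.976, -0.216, 0.0], [-0.0, -0.0, -1.0]]
ft_force: [-2.2, -1.3, 3.6]
grip_width: 0.0268
gripper_force: 40.6
```

Tip is at about 33 mm and the camera's estimate of the bottom is about 35 mm. Continuing in short steps.

>>> {"op": "drive_tool", "data": {
  "series": [
    [[0,0,0.0003],0,0.02],
    [[0,0,0.0006],0,0.02],
    [[0,0,0.001],0,0.02]
  ]
}}

```text
time_s: 11.75
position: [0.5124, 0.2324, 0.1519]
tool_rot: [[0.216, 0.976, 0.001], [0.976, -0.216, 0.0], [0.0, 0.001, -1.0]]
ft_force: [-4.5, -2.0, 11.7]
grip_width: 0.0268
gripper_force: 41.4
```

Contact: force rose from 3.5 to 11.7 N and the tool stopped at 0.1519. I back off the command by 0.4 mm, which still leaves no upward pull, and release.

>>> {"op": "drive_tool", "data": {
  "series": [
    [[0,0,-0.0002],0,0.02],
    [[0,0,-0.0004],0,0.02],
    [[0,0,-0.0004],0,0.02]
  ]
}}

```text
time_s: 12.05
position: [0.5124, 0.2324, 0.1519]
tool_rot: [[0.216, 0.976, 0.0], [0.976, -0.216, 0.0], [0.0, 0.0, -1.0]]
ft_force: [-2.8, -2.1, 6.0]
grip_width: 0.0269
gripper_force: 41.0
```

>>> {"op": "drive_tool", "data": {
  "series": [
    [[0,0,0],0,0.03],
    [[0,0,0],0,0.04],
    [[0,0,0],0,0.06],
    [[0,0,0],0,0.06],
    [[0,0,0],0,0.06],
    [[0,0,-0.01],0,0.06],
    [[0,0,-0.03],0,0.06],
    [[0,0,-0.05],0,0.06],
    [[-0.02,0,-0.07],0,0.06],
    [[-0.03,0,-0.085],0,0.06],
    [[-0.03,0,-0.09],0,0.06],
    [[-0.03,0,-0.09],0,0.06]
  ]
}}

```text
time_s: 13.25
position: [0.5062, 0.2033, 0.2426]
tool_rot: [[0.216, 0.976, 0.002], [0.976, -0.216, 0.0], [0.001, 0.002, -1.0]]
ft_force: [-0.1, 0.6, -1.1]
grip_width: 0.0598
gripper_force: 0.0
```

```bash
python3 w.py w2.png
python3 - <<'E'
from h import *
d=dict(np.load('/tmp/wrist.npz'));P=cloud(d);hsv=cv2.cvtColor(d['img'],cv2.COLOR_RGB2HSV)
near=np.linalg.norm(P[...,:2]-[.5124,.2324],axis=-1)<.125
def r(m,n):
    Q=P[m]; print(n,len(Q),cv2.minAreaRect(Q[:,:2].astype(np.float32)),np.median(Q[:,2]))
r(near&(abs(P[...,2]-.105)<.006)&(hsv[...,1]<70),'bar')
b=near&(hsv[...,0]>12)&(hsv[...,0]<30)&(hsv[...,1]>110)&(P[...,2]>.12)
r(b,'wing'); r(b&(P[...,2]>.146),'wingtop')
E
```

```text
13.3 [0.50589099 0.20339972 0.24165145] [[ 0.216  0.976  0.   ]
 [ 0.976 -0.216  0.   ]
 [ 0.     0.    -1.   ]] [ 1.26650338  0.04155353 -1.08464864] [ 9.5 20.9 74.   0.  85.1 21.9]
red [ 259  148   47   52 1891] [282.1 173.8] top z [0.1835853 0.1845167] top ctr [0.51183206 0.23271069 0.18317145] [0.02589336 0.02599215 0.00500572]
bar 6724 ((0.5119636058807373, 0.23208418488502502), (0.19946511089801788, 0.030084729194641113), 77.13937377929688) 0.10557959211580079
wing 1289 ((0.5302999019622803, 0.25083237886428833), (0.01856660284101963, 0.13257518410682678), 4.6297712326049805) 0.1512689453424585
wingtop 1281 ((0.530306339263916, 0.2508310079574585), (0.018484484404325485, 0.13257545232772827), 4.566118240356445) 0.15127328101061852
```

View pics/w2.png

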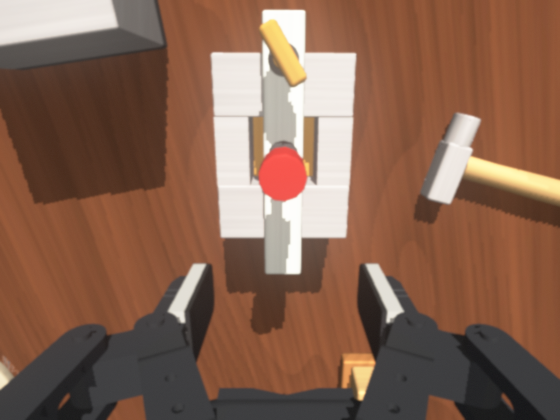

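The gauge stands on the die with the bar aligned, the head at (282,174) and the wing at (284,52). Head height gives probe ≈ 25 mm, so tip depth ≈ 33.5 mm, matching the touch. Now measuring the wing.

```bash
cat > wing.py <<'E'
from h import *
d=dict(np.load('/tmp/wrist.npz'));P=cloud(d);hsv=cv2.cvtColor(d['img'],cv2.COLOR_RGB2HSV)
m=(np.linalg.norm(P[...,:2]-[.527,.2985],axis=-1)<.026)&(hsv[...,0]>10)&(hsv[...,0]<32)&(hsv[...,1]>90)&(P[...,2]>.146)
Q=P[m]; c,s,a=cv2.minAreaRect(Q[:,:2].astype(np.float32)); print(len(Q),c,s,a)
s0=env.observe(); R=np.array(s0['tool_rot']); p=np.array(s0['position'])
for c_ in (c,(.527,.2985)): print('tool shift', R.T@(np.r_[c_,.126]-p))
E
python3 wing.py
```

```text
1328 (0.5268269777297974, 0.29850998520851135) (0.01204801443964243, 0.03906860947608948) 18.51881217956543
tool shift [ 0.09735992 -0.00011966  0.1156744 ]
tool shift [9.73875586e-02 5.14330030e-05 1.15674424e-01]
```

Wing measured 12x39 at the expected spot, its length 31° anticlockwise of the bar (lock ≈ 0.06). Approaching.

>>> {"op": "drive_tool", "data": {
  "series": [
    [[0.01,0,0],-4,0.05],
    [[0.03,0,0],-10,0.05],
    [[0.055,0,0],-17,0.05],
    [[0.08,0,0],-24,0.05],
    [[0.093,0,0],-29,0.05],
    [[0.0974,0,0.01],-31,0.05],
    [[0.0974,0,0.03],-31,0.05],
    [[0.0974,0,0.055],-31,0.05],
    [[0.0974,0,0.08],-31,0.05],
    [[0.0974,0,0.1],-31,0.05],
    [[0.0974,0,0.112],-31,0.05],
    [[0.0974,0,0.119],-31,0.05],
    [[0.0974,0,0.121],-31,0.05],
    [[0.0974,0,0.121],-31,0.05],
    [[0.0974,0,0.121],-31,0.05]
  ]
}}

```text
time_s: 14.8
position: [0.5273, 0.2983, 0.1215]
tool_rot: [[-0.317, 0.948, 0.001], [0.948, 0.317, 0.0], [-0.0, 0.002, -1.0]]
ft_force: [-0.2, 0.0, 0.0]
grip_width: 0.0497
gripper_force: 0.0
```

>>> {"op": "drive_tool", "data": {
  "series": [
    [[0,0,0],0,0.03],
    [[0,0,0],0,0.02],
    [[0,0,0],0,0.014],
    [[0,0,0],0,0.01],
    [[0,0,0],0,0.008],
    [[0,0,0],0,0.006],
    [[0,0,0],0,0.006],
    [[0,0,0],0,0.006]
  ],
  "newtons": 25
}}

```text
time_s: 15.6
position: [0.5269, 0.2981, 0.1209]
tool_rot: [[-0.318, 0.948, -0.0], [0.948, 0.318, -0.0], [-0.0, -0.0, -1.0]]
ft_force: [-2.4, -0.7, 5.9]
grip_width: 0.0121
gripper_force: 24.4
```

Gripped at 12 mm. Turning clockwise.

>>> {"op": "drive_tool", "data": {
  "series": [
    [[0,0,0],2,0.006],
    [[0,0,0],5,0.006],
    [[0,0,0],9,0.006],
    [[0,0,0],13,0.006],
    [[0,0,0],17,0.006],
    [[0,0,0],21,0.006],
    [[0,0,0],25,0.006],
    [[0,0,0],29,0.006],
    [[0,0,0],33,0.006],
    [[0,0,0],37,0.006],
    [[0,0,0],41,0.006],
    [[0,0,0],45,0.006],
    [[0,0,0],49,0.006],
    [[0,0,0],53,0.006],
    [[0,0,0],56,0.006],
    [[0,0,0],58,0.006],
    [[0,0,0],60,0.006],
    [[0,0,0],60,0.006]
  ]
}}

```text
time_s: 17.4
position: [0.5265, 0.2983, 0.121]
tool_rot: [[0.663, 0.749, -0.001], [0.749, -0.663, 0.0], [-0.0, -0.001, -1.0]]
ft_force: [-3.7, -0.7, 5.6]
grip_width: 0.0119
gripper_force: 24.7
```

Run:
```python
from h import *
s=env.observe(); print(s['wrist_torque'],s['ft_force'])
d=get('wrist');P=cloud(d);hsv=cv2.cvtColor(d['img'],cv2.COLOR_RGB2HSV)
near=np.linalg.norm(P[...,:2]-[.5124,.2324],axis=-1)<.125
m=near&(abs(P[...,2]-.105)<.006)&(hsv[...,1]<70); Q=P[m]; print(len(Q),cv2.minAreaRect(Q[:,:2].astype(np.float32)),np.median(Q[:,2]))
```

```text
[-0.05139982  0.81868976 -0.00218452] [-3.71042359 -0.7420766   5.63929131]
3927 ((0.5184565186500549, 0.2589825391769409), (0.14452768862247467, 0.030239617452025414), 76.61644744873047) 0.10532293700714372
```

The bar held still. About 6° is left to the stop, so I go 7° slowly.

>>> {"op": "drive_tool", "data": {
  "series": [
    [[0,0,0],1,0.006],
    [[0,0,0],2,0.006],
    [[0,0,0],3,0.006],
    [[0,0,0],4,0.006],
    [[0,0,0],5,0.006],
    [[0,0,0],6,0.006],
    [[0,0,0],6.5,0.006],
    [[0,0,0],6.5,0.006]
  ]
}}

```text
time_s: 18.25
position: [0.5265, 0.2984, 0.121]
tool_rot: [[0.743, 0.669, -0.001], [0.669, -0.743, 0.0], [-0.0, -0.001, -1.0]]
ft_force: [-4.3, -0.1, 6.9]
grip_width: 0.0118
gripper_force: 24.7
```

Run:
```python
from h import *
s=env.observe(); print(s['wrist_torque'],s['ft_force'],s['tool_rot'][1])
d=get('wrist');P=cloud(d);hsv=cv2.cvtColor(d['img'],cv2.COLOR_RGB2HSV)
near=np.linalg.norm(P[...,:2]-[.5124,.2324],axis=-1)<.125
m=near&(abs(P[...,2]-.105)<.006)&(hsv[...,1]<70); Q=P[m]; print(len(Q),cv2.minAreaRect(Q[:,:2].astype(np.float32)),np.median(Q[:,2]))
```

```text
[3.00754903e-04 8.06318428e-01 5.24783289e-02] [-4.28866337 -0.13735769  6.9133835 ] [ 6.69357166e-01 -7.42940653e-01  4.12154603e-04]
4441 ((0.5190262198448181, 0.2588854134082794), (0.14435060322284698, 0.030273566022515297), 77.04292297363281) 0.10530544221669748
```

The wrist torque has risen (at the stop), tool yaw is −48° (lock ≈ 1.2) and the bar is still aligned. Releasing and backing away.

>>> {"op": "drive_tool", "data": {
  "series": [
    [[0,0,0],-0.5,0.012],
    [[0,0,0],-0.5,0.02],
    [[0,0,0],-0.5,0.03],
    [[0,0,0],-0.5,0.05],
    [[0,0,0],-0.5,0.05],
    [[0,0,0],-0.5,0.05],
    [[0,0,-0.01],-0.5,0.05],
    [[0,0,-0.03],-0.5,0.05],
    [[0,0,-0.06],-0.5,0.05],
    [[0,0,-0.09],-0.5,0.05],
    [[-0.04,-0.03,-0.115],-10,0.05],
    [[-0.07,-0.05,-0.12],-18,0.05],
    [[-0.075,-0.055,-0.12],-26,0.05],
    [[-0.075,-0.055,-0.12],-34,0.05],
    [[-0.075,-0.055,-0.12],-35,0.05],
    [[-0.075,-0.055,-0.12],-35,0.05]
  ]
}}

```text
time_s: 19.9
position: [0.4346, 0.2888, 0.2412]
tool_rot: [[0.228, 0.974, 0.001], [0.974, -0.228, 0.0], [0.0, 0.001, -1.0]]
ft_force: [0.4, 0.1, -0.2]
grip_width: 0.0499
gripper_force: 0.0
```

```bash
python3 w.py w3.png; python3 wing.py
python3 - <<'E'
from h import *
d=dict(np.load('/tmp/wrist.npz'));P=cloud(d);hsv=cv2.cvtColor(d['img'],cv2.COLOR_RGB2HSV)
near=np.linalg.norm(P[...,:2]-[.5124,.2324],axis=-1)<.125
m=near&(abs(P[...,2]-.105)<.006)&(hsv[...,1]<70); Q=P[m]; print(len(Q),cv2.minAreaRect(Q[:,:2].astype(np.float32)),np.median(Q[:,2]))
E
```

```text
19.95 [0.43465983 0.28879765 0.24097175] [[ 0.228  0.974  0.   ]
 [ 0.974 -0.228  0.   ]
 [ 0.     0.    -1.   ]] [-0.63435135  0.17181019 -0.08058373] [20.6 18.6 77.7  0.  83.7 33.8]
red [ 398  247   53   59 2093] [423.4 276.7] top z [0.18323631 0.18426452] top ctr [0.51160469 0.23269869 0.18283991] [0.02697912 0.02760215 0.00513826]
1133 (0.5271085500717163, 0.2989315986633301) (0.039118729531764984, 0.011201780289411545) 41.755863189697266
tool shift [0.03090944 0.08767134 0.11500569]
tool shift [0.03046446 0.087664   0.11500559]
4478 ((0.5153583288192749, 0.24887460470199585), (0.1648504137992859, 0.030497074127197266), 76.53206634521484) 0.1054641719401308
```

View pics/w3.png

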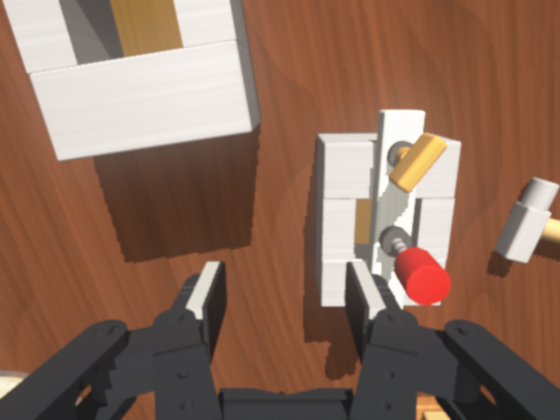

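The wing at (417,162) is now 35° clockwise of the bar, so it is locked. The head height is unchanged, the bar is flat and centred, and the arm is clear. Handing in.

```bash
python3 -c "
from rig import env
print(env.close_job())"
```

```text
the job is handed in; nothing more can be done
None
```

The gauge is standing on the smaller die, bar flat along the block over the well, tip touching the bottom about 33.5 mm below the rim and the wing locked; I handed the job in at about 20 s of the 56 s (no verdict was returned).

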